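# Half-exposure of a vial at the photochemistry lamp

## Robot

A 7-joint arm with a two-finger parallel gripper is mounted at the origin on the work surface. World frame = base frame: x ahead of the robot, y to its left, z up, the work surface at z = 0. Lengths are in m, angles in rad, forces in N, time in s.
With the tool pointing down it reaches from about 0.4 to 0.85 m from the base axis. Payload 10.4 kg.
Tool frame: the origin (TCP) lies on the centre line of the jaws, within the pads' length; the fingertips stand 14 mm ahead of it and the grasp point (between the pads) lies 5 mm behind it (manip.tip_reach is the distance from the TCP to the fingertips, in m); z points along the fingers, y is the line along which they close (so a half turn about z gives the same grasp; the last joint's range is limited). The gripper opens to 85 mm and grips with 20 to 120 N. Pads are 22 mm wide; open, the fingers measure 114 mm over their backs; the gripper's body (76 mm by 85 mm) begins 54 mm behind the grasp point. The pads swing forward as they close: fully open they stand 13 mm farther back than shut.
Start: joints at [1.126, 0.332, -0.065, 1.46, 0.022, 1.35, -0.088], TCP at [0.256, -0.57, 0.245] pointing down, gripper open.
Joint ranges: [-2.6, 2.6], [-0.5, 2.12], [-1.47, 1.34], [0.16, 2.42], [-1.27, 4.41], [0.06, 2.06], [-2.6, 2.6]. Speed limits (rad/s): [2.22, 2.22, 2.79, 2.79, 3.14, 3.14, 3.14].

## Interface

Orientations are given as a unit quaternion [x, y, z, w].
In Python, from workcell import manip gives the robot as it stands.
- The arm moves only by the shell command python3 -m pendant 'ROWS' [FORCE]. ROWS is JSON, a list of rows, each a list of 7 numbers: the shift along the tool's x, y, z in units of 50 mm (1.0 is 50 mm), then the turn, a rotation vector about the tool's x, y, z in units of 8 degrees (1.0 is 8 degrees), then the opening, from -1 (shut) to 1 (fully open), so that 0 is half open. In form: [[dx, dy, dz, ax, ay, az, jaw], ...]. A call has exactly 10 rows; each row is the pose to reach, as a shift and turn from the pose commanded when the call began, along the tool's axes at that moment; what a row does not reach only later rows make up. A row lasts 1/8 s, in which the tool goes at most 62.5 mm and 10.7 degrees, less where a joint would pass 70% of its speed; a pose out of reach is approached as far as the arm can. A call with a gripper value outside its range is refused whole. The fingers move at their own pace and stop on an object; FORCE is the grip in N (left out, the last holds). Time passes only in rows, so rows that repeat a pose let the fingers close, or fill a call up. It gives the time, the measured TCP pose, the force, the opening and the grip force at its end, in the units of the state.
- manip.get_obs(): the state, without advancing time (a new reading comes with each control period).
- manip.camera(name): name is "scene" or "top" or "wrist"; returns (picture, depth): 420x560x3 uint8, red, green, blue; 420x560 float32, m along the optical axis (not along the pixel's ray), 0 where there is no reading.
- manip.get_calibration(name): a dict with "fx", "fy", "cx", "cy" (pixels), "xyz" and "orientation" of the camera in the world. Camera axes: x right, y up, looking along -z (the intrinsics and any distortion apply to the point x, -y, -z); pixel columns grow to the right and rows downward; lengths in m; the calibration is good to about 2 mm. A picture is of the moment at which its call begins: read the wrist's pose just before it. get_calibration takes no time and is no camera call; for the wrist camera it gives the pose at the moment of the call.
- manip.hand_in(): hands the job in; it is judged then, once.
Trained networks look in the newest picture that a camera, given by its name, has taken for a name from the list of things; names that differ only in an ending like _2 or _b are one class to them, and where a whole thing is asked for, a point or a joint stands for the part that bears it (a point fixed in the world has none). Each returns a list of dicts, best first, with "p" (0 to 1); they miss things now and then, are a little off and sometimes report something else, mostly with a low value. They report only what shows in the picture. A call takes as long as a camera call.
- manip.find_in(thing, camera): "box" ([left, top, right, bottom] in pixels, round what is visible of it).
- manip.trace(thing, camera): "pixels" (420x560 bool, what is visible of it) and "box" ([left, top, right, bottom] in pixels, round what is visible of it).
- manip.tip_of(thing, camera): "pixel" ([column, row] in pixels: a listed point, or the origin of a listed thing).
The state is a dict: "clock": time; "joint_pos": joint angles; "joint_velocities": joint speeds; "tau": joint torques, N m; "position": TCP position; "ee_rot": TCP orientation; "ft_force": force on the tool from outside, world axes, zero at the start; "torque": the same for the moment, N m; "grip_width": opening from 0.0 (shut) to 1.0 (fully open); "grasp_force": force on a finger pad.
Only numpy, scipy, OpenCV 4.12 (cv2) and the standard library are available. Lean on these libraries where they do the work, as an engineer would, in place of code of your own. Each camera call takes 0.05 s, during which the arm holds its last target. There are 200 camera calls.

## Task

Put the sample in the lamp's beam: stand the tall clear vial upright in the bore of the holder in front of the lamp, all the way down, and let go of it, keeping the lamp's shutter shut until then. Then take the shutter's upright grip, slide the shutter open against its spring to half of its travel (never beyond three quarters) and finish while your fingers are still holding it steadily there; let go, and it springs shut. Leave everything else on the bench where it stands.

Things in the scene. Friction and masses are not known exactly. Their poses are not given: they have to be found in the camera images.
- vial_center (a point): Centre (half-way up, on the axis) of the tall clear glass vial with a white screw cap: 27.5 mm diameter, 95 mm tall (cap 24 mm diameter, the top 16 mm), about 50 g, standing upright on the bench with its cap up. Its z axis is the vial's axis, up. The short vial beside it is alike but only 55 mm tall.
- bore (a point): Centre of the mouth of the round bore in the square dark steel holder block (56 x 56 mm, top 32 mm above the bench). The bore is 30.5 mm in diameter and 18 mm deep with a flat floor: a seated vial's centre is 29.5 mm above this point. Axes as unit.
- unit: The fixed lamp unit; origin under the centre of its base plate (200 mm in x, 330 mm in y, 12 mm thick). z up; +y points level from the holder to the lamp; +x is the way the shutter opens. The bore is at y = -120 mm, the shutter at y = -14 mm; its guide (y = -36 to -6 mm) is 112 mm high, the lamp house behind it 110 mm high, 110 mm wide, with a low supply pack behind.
- shutter_grip (a point): Centre of the upright grey plastic grip on top of the shutter blade: 24 mm along x (the sliding direction), 14 mm along y, 40 mm tall, its centre 139 mm and its top 159 mm above the bench; the guide rail under it is 112 mm high. Axes as unit. The grip is clear all round above the rail.
- shutter (a joint): Travel of the steel shutter blade in m: 0 shut over the lamp's window, 0.05 fully open along +x of unit; half open is 0.025. A spring shuts it with about 2.4 N when shut, 5.4 N at half, 8.4 N fully open, plus 0.4 N friction. White lines on the rail mark 0, 1/4, 1/2 (the long line), 3/4 and 1 for the grip's white pointer line.
- vial: The tall vial itself (see vial_center); origin at the centre of its underside.
- short_vial: Bystander: clear vial with white cap, 27.5 mm diameter, only 55 mm tall; origin at its underside, loose.
- squat_jar: Bystander: wide glass jar with lid, 52 mm diameter, 50 mm tall; origin at its underside, loose.
- lens_cap: Bystander: black disc 42 mm diameter, 11 mm thick, lying on the base plate beside the holder; origin at its underside, loose.
- amber_bottle: Bystander: dark reagent bottle, 72 mm diameter, 160 mm tall; origin at its underside, loose.
- beaker: Bystander: small open glass beaker, 60 mm diameter, 80 mm tall; origin at its underside, loose.
- spatula: Bystander: slim double-ended steel laboratory spatula, 160 mm long, 5 mm high, lying on the bench; loose.
- mortar: Bystander: white ceramic bowl, 90 mm diameter, 45 mm tall; origin at its underside, loose.

How it is judged:
By the outcome, as a careful person would: the job done as asked, in the order asked, and still so for the second after the job is handed in, while the arm keeps its last pose, push and grip.
It also fails if it takes over 56 s, if anything falls off the work surface, if the arm or the gripper's body presses on something with over 40 N, if the wrist force passes 120 N, or if a joint passes its speed limit or range.

## Working session

There is one attempt and no reset: what is moved stays moved. The work goes in short steps, Python scripts to look and compute and a shell command to move; the robot and the scene stay as the last step left them, time stands still between calls to the robot, and variables do not carry over. Pictures are saved under pics/ and viewed, at most 10 in all, crops included, and the job is handed in when it is done.

```bash
mkdir -p pics
cat > h.py <<'E'
import numpy as np, cv2
from workcell import manip
from scipy.spatial.transform import Rotation as R
def cal(n):
    c=manip.get_calibration(n); return c
def ray(c,px):
    d=np.array([(px[0]-c['cx'])/c['fx'],-(px[1]-c['cy'])/c['fy'],-1.])
    return np.array(c['xyz']),R.from_quat(c['orientation']).apply(d)
def proj(c,p):
    q=R.from_quat(c['orientation']).inv().apply(np.array(p)-c['xyz'])
    return np.array([c['cx']+c['fx']*q[0]/-q[2],c['cy']-c['fy']*q[1]/-q[2]])
def atz(c,px,z):
    o,d=ray(c,px); return o+d*(z-o[2])/d[2]
def tri(rs):
    A=np.zeros((3,3));b=np.zeros(3)
    for o,d in rs:
        d=d/np.linalg.norm(d);P=np.eye(3)-np.outer(d,d);A+=P;b+=P@o
    x=np.linalg.solve(A,b)
    return x,[float(np.linalg.norm(np.cross(x-o,d/np.linalg.norm(d)))) for o,d in rs]
E
python3 - <<'E'
from h import *
print(manip.get_obs()); 
ims=[]
C={}
for n in ("scene","top"):
    im,d=manip.camera(n); C[n]=cal(n); print(n,C[n]); cv2.imwrite(f'pics/{n}0.png',im[:,:,::-1])
    for t in ("vial_center","bore","unit","shutter_grip","vial","short_vial","lens_cap","squat_jar","amber_bottle","beaker","mortar","spatula"):
        r=manip.tip_of(t,n)
        print(t,[(np.round(x['pixel'],1).tolist(),round(x['p'],2)) for x in r[:2]], np.round(atz(C[n],r[0]['pixel'],{"vial_center":.0475,"bore":.032,"shutter_grip":.139}.get(t,0)),3) if r else '')
E
```

```text
{'clock': 0.0, 'joint_pos': array([ 1.12641768,  0.33288688, -0.06471738,  1.46093286,  0.02158883,
        1.34991495, -0.08852129]), 'joint_velocities': array([ 1.94865903e-03, -1.69209637e-05,  1.41797591e-03, -7.07294367e-04,
        1.61861896e-03, -4.65787848e-04, -8.79403422e-04]), 'tau': array([-4.99262333e-04, -6.25463533e+01,  4.89635125e-02, -3.91604733e+01,
        1.63373176e-02,  9.87318519e-03,  5.68073324e-05]), 'position': array([ 0.25572662, -0.5698959 ,  0.24451063]), 'ee_rot': array([ 9.77843471e-01,  2.09336148e-01, -1.76159226e-04, -7.01694478e-04]), 'ft_force': array([0.01170253, 0.21029998, 0.23230885]), 'torque': array([0.00974794, 0.0047433 , 0.00233312]), 'grasp_force': 0.0, 'grip_width': 0.9990179778799851}
scene {'fx': 414.22764574655685, 'fy': 414.22764574655685, 'cx': 274.18743604576036, 'cy': 215.51029744047116, 'xyz': array([ 0.94205014, -0.45690443,  0.83132696]), 'orientation': array([0.24961469, 0.12061632, 0.40555356, 0.87101694])}
vial_center [([261.3, 244.0], 0.85)] [ 0.597 -0.212  0.047]
bore [([317.7, 196.4], 0.92)] [ 0.578 -0.027  0.032]
unit
[... 841 characters left out ...]
05381,  0.70580398])}
vial_center [([309.0, 212.7], 0.68)] [ 0.587 -0.212  0.048]
bore [([233.1, 220.8], 0.96)] [ 0.568 -0.028  0.032]
unit [([186.8, 211.3], 0.96)] [0.595 0.092 0.   ]
shutter_grip [([178.1, 206.9], 0.69)] [0.588 0.081 0.139]
vial [([309.0, 211.3], 0.55)] [ 0.596 -0.215  0.   ]
short_vial [] 
lens_cap [([241.7, 195.7], 0.69)] [ 0.635 -0.045  0.   ]
squat_jar [([310.1, 267.2], 0.82)] [ 0.457 -0.217  0.   ]
amber_bottle [([301.4, 152.5], 0.67)] [ 0.748 -0.196  0.   ]
beaker [([390.2, 282.8], 0.86), ([309.6, 209.3], 0.53)] [ 0.419 -0.414  0.   ]
mortar [([425.5, 229.1], 0.64)] [ 0.551 -0.507  0.   ]
spatula [([369.8, 185.4], 0.65), ([345.8, 229.5], 0.45)] [ 0.662 -0.37   0.   ]
```

View pics/scene0.png

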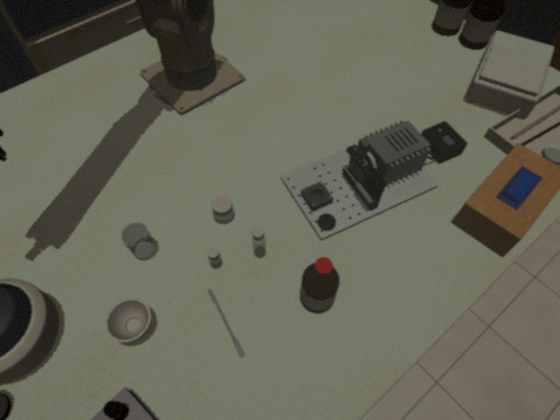

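View pics/top0.png

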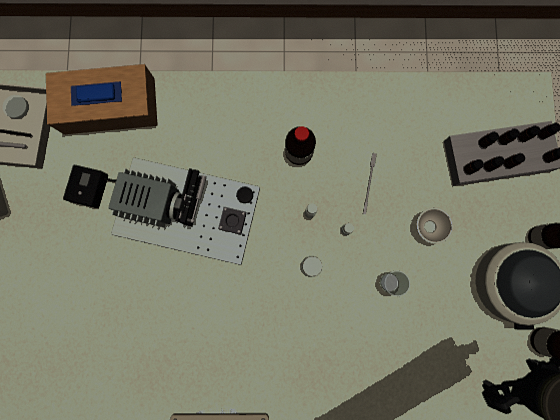

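Run:
```python
from h import *
P={"vial_center":((261.3,244),(309,212.7)),"bore":((317.7,196.4),(233.1,220.8)),"grip":((360.6,147.1),(178.1,206.9))}
for k,(a,b) in P.items(): print(k,tri([ray(cal("scene"),a),ray(cal("top"),b)]))
print(R.from_quat(manip.get_obs()['ee_rot']).as_matrix().round(3))
c=cal("wrist");print(c, R.from_quat(c['orientation']).as_matrix().round(3))
```

```text
vial_center (array([ 0.58981702, -0.21038566,  0.03384126]), [0.002920075022426728, 0.0029200750224269])
bore (array([ 0.57142649, -0.02442212,  0.02235118]), [0.0034429003489458844, 0.003442900348945682])
grip (array([0.5883003 , 0.08231533, 0.13367217]), [0.00014416874886594074, 0.0001441687488660553])
[[ 0.912  0.409  0.   ]
 [ 0.409 -0.912 -0.   ]
 [ 0.     0.    -1.   ]]
{'fx': 298.1257942640853, 'fy': 298.1257942640853, 'cx': 280.64197360739735, 'cy': 208.19474789417697, 'xyz': array([ 0.32460191, -0.54054805,  0.37450497]), 'orientation': array([-0.12572976,  0.08181625, -0.53691424,  0.83019349])} [[ 0.41   0.871  0.271]
 [-0.912  0.392  0.121]
 [-0.001 -0.297  0.955]]
```

The scene picture shows the tall vial at (259,243), short vial at (214,258), holder at (317,195), lens cap at (326,221) and shutter guide at (365,175). The top view agrees: vial (310,212), holder (232,220), plate tilted about 13°, so unit +x ≈ (0.975,-0.22). I'll move to a hover between vial and holder with the jaw line along unit x.

```bash
python3 -m pendant '[[1,-0.5,-0.1,0,0,-0.7,1],[2.1,-1.1,-0.2,0,0,-1.4,1],[3.2,-1.7,-0.3,0,0,-2.2,1],[4.3,-2.3,-0.4,0,0,-3,1],[5.4,-2.9,-0.5,0,0,-3.8,1],[6.5,-3.5,-0.6,0,0,-4.6,1],[7.5,-4,-0.7,0,0,-5.4,1],[8.5,-4.5,-0.7,0,0,-6.1,1],[9.4,-5,-0.7,0,0,-6.6,1],[9.4,-5,-0.7,0,0,-6.6,1]]' 40
cat > look.py <<'E'
from h import *
import sys,pickle
tag=sys.argv[1]; ths=sys.argv[2:]
c=cal("wrist"); im,d=manip.camera("wrist"); cv2.imwrite(f'pics/{tag}.png',im[:,:,::-1])
o={}
Z={"vial_center":.0475,"bore":.032,"shutter_grip":.139}
for t in ths:
    r=manip.tip_of(t,"wrist")
    if r: o[t]=ray(c,r[0]['pixel']); print(t,[(np.round(x['pixel'],1).tolist(),round(x['p'],2)) for x in r[:2]],atz(c,r[0]['pixel'],Z.get(t,0)).round(4))
pickle.dump((c,d,im,o),open(tag+'.pkl','wb'))
s=manip.get_obs(); print(s['clock'],s['position'].round(4),R.from_quat(s['ee_rot']).as_matrix().round(3).tolist())
E
python3 look.py w1 vial_center vial bore shutter_grip unit short_vial lens_cap
```

```text
clock: 2.55
position: [0.5841, -0.1446, 0.2801]
ee_rot: [0.78, 0.625, 0.001, -0.001]
ft_force: [-0.7, -0.1, -0.0]
grip_width: 1.0
grasp_force: 0.0
vial_center [([296.5, 230.0], 0.92)] [ 0.5895 -0.2142  0.0475]
vial [([293.0, 219.7], 0.77), ([363.5, 298.3], 0.66)] [ 0.5864 -0.216   0.    ]
bore [([247.3, 84.8], 0.58)] [ 0.5695 -0.0289  0.032 ]
unit [([245.1, 84.4], 0.73), ([407.3, 179.4], 0.4)] [ 0.5642 -0.0241  0.    ]
short_vial [([281.5, 278.5], 0.7)] [ 0.5492 -0.3065  0.    ]
lens_cap [([304.7, 94.8], 0.71), ([407.0, 178.7], 0.37)] [ 0.636  -0.0528  0.    ]
2.95 [ 0.582  -0.1507  0.2804] [[0.227, 0.974, 0.0], [0.974, -0.227, -0.0], [-0.0, 0.0, -1.0]]
```

View pics/w1.png

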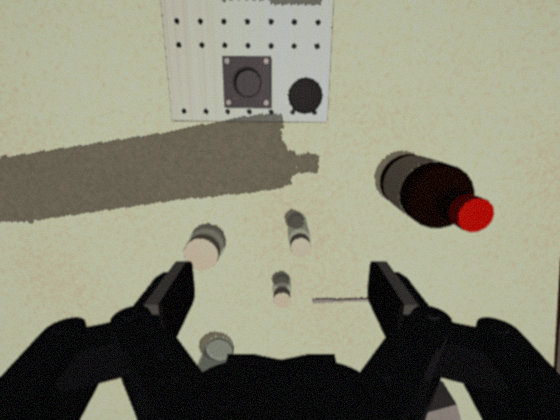

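Wrist view: tall vial at (296,230) with cap leaning to (300,245), short vial (281,290), bore (247,82), lens cap (305,95). The plate edges are level in the image, so the yaw is right. Next I move over the vial and look again.

```bash
python3 -m pendant '[[-0.4,0.1,0.4,0,0,0,1],[-0.8,0.3,0.9,0,0,0,1],[-1.2,0.4,1.3,0,0,0,1],[-1.2,0.4,1.8,0,0,0,1],[-1.2,0.4,1.8,0,0,0,1],[-1.2,0.4,1.8,0,0,0,1],[-1.2,0.4,1.8,0,0,0,1],[-1.2,0.4,1.8,0,0,0,1],[-1.2,0.4,1.8,0,0,0,1],[-1.2,0.4,1.8,0,0,0,1]]'
python3 look.py w2 vial_center vial bore
python3 - <<'E'
from h import *
import pickle
a=pickle.load(open('w1.pkl','rb'));b=pickle.load(open('w2.pkl','rb'))
for k in a[3]:
    if k in b[3]: print(k,tri([a[3][k],b[3][k]]))
r=manip.trace("vial_center","wrist")
m=r[0]['pixels'];d=b[1];c=b[0];print(r[0]['p'],r[0]['box'])
ys,xs=np.where(m&(d>0));P=[]
for u,v in zip(xs,ys):
    o,w=ray(c,(u,v));P.append(o+w*d[v,u])
P=np.array(P);top=P[P[:,2]>.088]
print(np.percentile(P[:,2],[5,50,95]),len(top))
for lo in (.005,.03,.06,.08,.088):
    q=P[(P[:,2]>lo)&(P[:,2]<lo+.02)]
    if len(q): print(lo,len(q),q.mean(0).round(4),np.percentile(q[:,0],[2,98]).round(4),np.percentile(q[:,1],[2,98]).round(4))
E
```

```text
clock: 4.2
position: [0.5883, -0.2127, 0.1905]
ee_rot: [0.783, 0.622, 0.0, 0.0]
ft_force: [0.1, -0.1, 0.2]
grip_width: 0.997
grasp_force: 0.0
vial_center [([284.1, 199.0], 0.94), ([431.5, 135.2], 0.66)] [ 0.5912 -0.2142  0.0475]
vial [([283.9, 190.0], 0.86)] [ 0.5908 -0.217   0.    ]
bore [([167.7, 215.2], 0.54)] [ 0.4712 -0.2085  0.032 ]
4.4 [ 0.5883 -0.2127  0.1903] [[0.226, 0.974, 0.0], [0.974, -0.226, -0.0], [-0.0, 0.0, -1.0]]
vial_center (array([ 0.59025479, -0.21512565,  0.04471119]), [0.0008146200014178289, 0.0008146200014179213])
vial (array([ 0.58808736, -0.22061321, -0.01382608]), [0.0021575682457016065, 0.0021575682457017375])
bore (array([ 0.62226015, -0.09648401,  0.40814317]), [0.032578487929277415, 0.03257848792927735])
0.56 [267.2, 178.6, 304.2, 233.0]
[0.0121279  0.08981346 0.09635349] 703
0.005 97 [ 0.5931 -0.2063  0.0155] [0.5809 0.6039] [-0.2146 -0.2035]
0.03 118 [ 0.5929 -0.2064  0.0403] [0.5796 0.6038] [-0.2144 -0.2036]
0.06 259 [ 0.5925 -0.2081  0.0711] [0.5787 0.6037] [-0.2182 -0.2036]
0.08 763 [ 0.591  -0.2153  0.0943] [0.5805 0.6015] [-0.2272 -0.2056]
0.088 703 [ 0.5909 -0.216   0.0951] [0.5805 0.6015] [-0.2272 -0.2057]
```

View pics/w2.png

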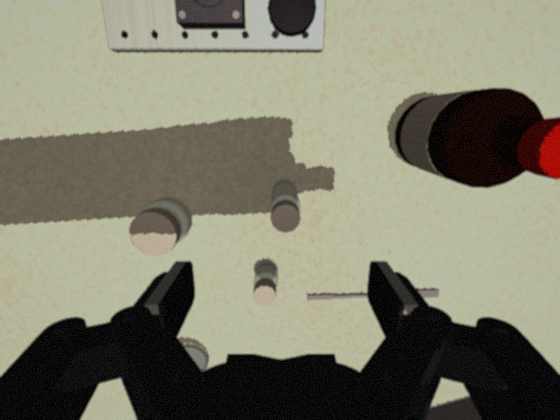

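Vial seen at (284,200), cap top at z≈0.095, centred (0.591,-0.2155). This matches the triangulated centre and the given sizes. I'll descend and grasp.

```bash
python3 -m pendant '[[0,0.07,0.8,0,0,0,1],[-0.04,0.07,1.6,0,0,0,1],[-0.04,0.07,2.3,0,0,0,1],[-0.04,0.07,2.76,0,0,0,1],[-0.04,0.07,2.76,0,0,0,1],[-0.04,0.07,2.76,0,0,0,0.3],[-0.04,0.07,2.76,0,0,0,-0.4],[-0.04,0.07,2.76,0,0,0,-1],[-0.04,0.07,2.76,0,0,0,-1],[-0.04,0.07,2.76,0,0,0,-1]]' 30
```

```text
clock: 5.7
position: [0.5916, -0.2156, 0.0532]
ee_rot: [0.783, 0.622, 0.0, 0.001]
ft_force: [-2.4, 1.1, 5.5]
grip_width: 0.308
grasp_force: 29.6
```

```bash
python3 -m pendant '[[0,0,-0.4,0,0,0,-1],[0,0,-1,0,0,0,-1],[0,0,-1.7,0,0,0,-1],[0.3,-0.1,-2.4,0,0,0,-1],[0.8,-0.3,-2.4,0,0,0,-1],[1.3,-0.5,-2.4,0,0,0,-1],[1.8,-0.65,-2.4,0,0,0,-1],[2.2,-0.75,-2.4,0,0,0,-1],[2.2,-0.75,-2.4,0,0,0,-1],[2.2,-0.75,-2.4,0,0,0,-1]]'
python3 look.py w3 bore vial_center vial lens_cap
python3 - <<'E'
from h import *
import pickle
c,d,im,o=pickle.load(open('w3.pkl','rb'))
vv,uu=np.mgrid[0:420,0:560]
D=np.stack([(uu-c['cx'])/c['fx'],-(vv-c['cy'])/c['fy'],-np.ones_like(uu)],-1)*d[...,None]
P=D@R.from_quat(c['orientation']).as_matrix().T+c['xyz']
m=(d>0)&(abs(P[...,2]-.032)<.006)&(abs(P[...,0]-.571)<.06)&(abs(P[...,1]+.03)<.06)
q=P[m]; print(m.sum(),np.median(q[:,2]),q.mean(0))
rect=cv2.minAreaRect((q[:,:2]*1000).astype(np.float32)); print('block',rect)
mm=(d>0)&(P[...,2]<.026)&(P[...,2]>.002)&(abs(P[...,0]-.571)<.017)&(abs(P[...,1]+.03)<.017)
print('bore floor',mm.sum(),P[mm].mean(0), np.percentile(P[mm][:,2],[5,50,95]) if mm.sum() else '')
a=pickle.load(open('w1.pkl','rb'))[3]
if 'bore' in o: print(tri([a['bore'],o['bore']]))
pm=np.zeros((420,560),np.uint8);
r=manip.trace("vial_center","wrist")
if r:
    k=r[0]['pixels']&(d>0); z=P[k]; print('vial',r[0]['p'],[z[(z[:,2]>l)&(z[:,2]<l+.02)].mean(0).round(4) for l in (.12,.14,.16,.18,.2) if ((z[:,2]>l)&(z[:,2]<l+.02)).sum()>5])
E
```

```text
clock: 6.95
position: [0.5796, -0.101, 0.1725]
ee_rot: [0.783, 0.622, -0.0, 0.0]
ft_force: [0.6, -0.5, -0.5]
grip_width: 0.313
grasp_force: 29.7
bore [([250.8, 121.8], 0.78)] [ 0.5699 -0.0276  0.032 ]
vial_center [([277.6, 271.7], 0.8)] [ 0.5613 -0.1666  0.0475]
vial [([278.7, 235.9], 0.85)] [ 0.5659 -0.15    0.    ]
lens_cap [([324.5, 135.2], 0.87)] [ 0.6342 -0.0561  0.    ]
7.2 [ 0.5795 -0.1006  0.1722] [[0.227, 0.974, -0.0], [0.974, -0.227, -0.0], [-0.0, -0.0, -1.0]]
3360 0.032632969822477736 [ 0.56974018 -0.02476838  0.0325571 ]
block ((569.32470703125, -25.963909149169922), (55.00813674926758, 55.97879409790039), 77.00953674316406)
bore floor 920 [ 0.56821915 -0.02680324  0.01505507] [0.01338717 0.0147074  0.01907774]
(array([ 0.56859133, -0.02752958,  0.02013407]), [9.309775205166967e-05, 9.30977520519589e-05])
vial 0.91 [array([ 0.5815, -0.0918,  0.1312]), array([ 0.5816, -0.0918,  0.1507]), array([ 0.5816, -0.0918,  0.1707]), array([ 0.5813, -0.0932,  0.1906]), array([ 0.5801, -0.0981,  0.2123])]
```

View pics/w3.png

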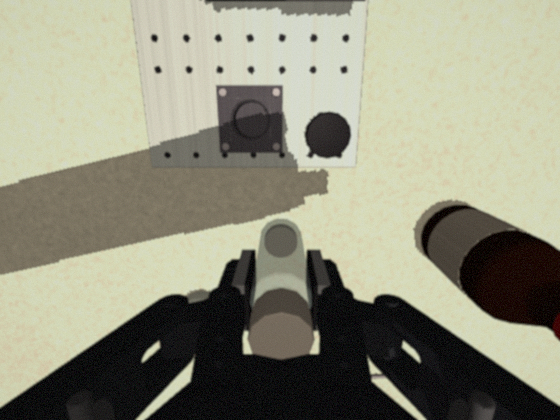

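Bore seen at (250,121) with the block square to the image and the vial held upright above. I'll fit the rim circle for precision.

```bash
cat > rim.py <<'E'
from h import *
import pickle,sys
from scipy.optimize import least_squares
def rim(f,g=(.5695,-.0265)):
    c,d,im,o=pickle.load(open(f,'rb'))
    S=6; d6=cv2.resize(d,None,fx=1,fy=1)
    vv,uu=np.mgrid[0:420,0:560]
    D=np.stack([(uu-c['cx'])/c['fx'],-(vv-c['cy'])/c['fy'],-np.ones_like(uu)],-1)
    W=D@R.from_quat(c['orientation']).as_matrix().T
    z=c['xyz'][2]+W[...,2]*d
    t=(.0322-c['xyz'][2])/W[...,2]; X=c['xyz']+W*t[...,None]   # pixel on plane of top
    near=np.hypot(X[...,0]-g[0],X[...,1]-g[1])<.024
    def res(p):  # soft disc vs. measured hole mask
        r=np.hypot(X[...,0]-p[0],X[...,1]-p[1])[near]
        return 1/(1+np.exp((r-.01525)/.0007))-hole[near]
    hole=((z<.0295)&(d>0)).astype(float)
    s=least_squares(res,g,diff_step=1e-3); 
    a=hole*near; print(f,'depth rim',s.x.round(4),s.cost.round(2),'area r',np.sqrt(a.sum()*np.median((t[near]/c['fx'])**2)/np.pi).round(4))
    gray=cv2.GaussianBlur(cv2.cvtColor(im,cv2.COLOR_RGB2GRAY),(3,3),0).astype(float)
    return c,X,gray
for f in sys.argv[1:]:
    c,X,g=rim(f); u,v=proj(c,[.5695,-.0265,.032]).astype(int)
    crop=g[v-50:v+50,u-50:u+50]; 
    cv2.imwrite(f'pics/crop_{f[:-4]}.png',cv2.resize(cv2.convertScaleAbs(crop,alpha=2.5),None,fx=6,fy=6,interpolation=cv2.INTER_CUBIC)); print('crop at',u,v,'pred',proj(c,[.5695,-.0265,.032]))
E
python3 rim.py w3.pkl w1.pkl
```

```text
w3.pkl depth rim [ 0.5697 -0.0259] 44.59 area r 0.0156
crop at 250 120 pred [250.09194837 120.63026082]
w1.pkl depth rim [ 0.5694 -0.0262] 14.41 area r 0.0155
crop at 246 82 pred [246.82399413  82.65744261]
```

```bash
python3 -m pendant '[[0.4,-0.15,0,0,0,0,-1],[0.8,-0.3,0,0,0,0,-1],[1.2,-0.45,0,0,0,0,-1],[1.41,-0.53,0.2,0,0,0,-1],[1.41,-0.53,0.6,0,0,0,-1],[1.41,-0.53,1,0,0,0,-1],[1.41,-0.53,1.4,0,0,0,-1],[1.41,-0.53,1.4,0,0,0,-1],[1.41,-0.53,1.4,0,0,0,-1],[1.41,-0.53,1.4,0,0,0,-1]]'
python3 look.py w4 shutter_grip
python3 - <<'E'
from h import *
import pickle
c,d,im,o=pickle.load(open('w4.pkl','rb'))
vv,uu=np.mgrid[0:420,0:560]
D=np.stack([(uu-c['cx'])/c['fx'],-(vv-c['cy'])/c['fy'],-np.ones_like(uu)],-1)*d[...,None]
P=D@R.from_quat(c['orientation']).as_matrix().T+c['xyz']
m=(d>0)&(abs(P[...,2]-.032)<.005)&(abs(P[...,0]-.57)<.05)&(abs(P[...,1]+.026)<.05)
print(m.sum(),cv2.minAreaRect((P[m][:,:2]*1000).astype(np.float32)))
E
```

```text
clock: 8.5
position: [0.5702, -0.0252, 0.1032]
ee_rot: [0.783, 0.622, 0.001, 0.001]
ft_force: [0.1, 0.3, -1.7]
grip_width: 0.307
grasp_force: 29.7
8.6 [ 0.57   -0.0252  0.103 ] [[0.226, 0.974, 0.001], [0.974, -0.226, -0.0], [0.0, 0.001, -1.0]]
3323 ((569.7020874023438, -24.811622619628906), (54.598777770996094, 56.204566955566406), 76.8030776977539)
```

View pics/w4.png

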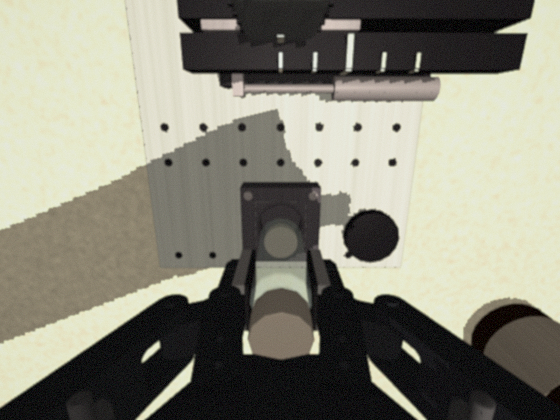

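Now holder spans columns 241–321 (centre 281), vial base at (281,238), so they are aligned across. Rail scale marks are at (281…418, 60), the grip just out of view at the top. I'll check the fore-aft alignment by projection.

Run:
```python
from h import *
import pickle
c,d,im,o=pickle.load(open('w4.pkl','rb'))
for z in (.050,): print([proj(c,[.57,-.0252+e,z]).round(1).tolist() for e in (-.002,0,.002)])
print(proj(c,[.5698,-.0262,.032]),proj(c,[.5698,-.0262,.014]))
# block far edge on the plane
for p in ((281,183),(241,183),(321,183)): print(atz(c,p,.032))
u=np.array([.974,-.226]);v=np.array([.226,.974]);print('pred far edge mid',np.array([.5698,-.0262])+.028*v)
g=cv2.cvtColor(im,cv2.COLOR_RGB2GRAY)[175:275,231:331];cv2.imwrite('pics/w4c.png',cv2.resize(cv2.convertScaleAbs(g,alpha=2.5),None,fx=6,fy=6,interpolation=cv2.INTER_CUBIC)[:600])
```

```text
[[281.1, 237.0], [280.5, 234.3], [279.8, 231.5]]
[280.49340218 226.04805007] [280.48536115 217.84334448]
[0.57722253 0.004387   0.032     ]
[0.55051115 0.01055873 0.032     ]
[ 0.60393993 -0.00178611  0.032     ]
pred far edge mid [0.576128 0.001072]
```

View pics/w4c.png

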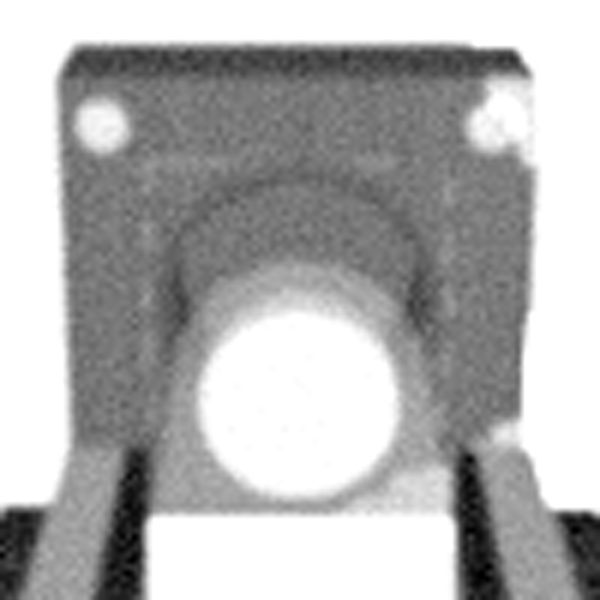

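Run:
```python
from h import *
import pickle
from scipy.optimize import least_squares
v=np.array([.226,.974]);u=np.array([.974,-.226])
for f,t in (('w2.pkl',(.591,-.2155)),('w3.pkl',(.5795,-.1006)),('w4.pkl',(.57,-.0252))):
    c,d,im,o=pickle.load(open(f,'rb'))
    vv,uu=np.mgrid[0:420,0:560]
    D=np.stack([(uu-c['cx'])/c['fx'],-(vv-c['cy'])/c['fy'],-np.ones_like(uu)],-1)*d[...,None]
    P=D@R.from_quat(c['orientation']).as_matrix().T+c['xyz']
    z0={'w2.pkl':0,'w3.pkl':.1195,'w4.pkl':.05}[f]
    q=P[(d>0)&(np.hypot(P[...,0]-t[0],P[...,1]-t[1])<.02)]
    a=(q[:,:2]-t)@u;b=(q[:,:2]-t)@v;h=q[:,2]-z0
    for lo in (.004,.02,.04,.06):
        m=(h>lo)&(h<lo+.02)&(abs(a)<.0135)&(b>0)
        if m.sum()>10:
            s=least_squares(lambda p:np.hypot(a[m]-p[0],b[m]-p[1])-.01375,(0,0),loss='soft_l1',f_scale=.0005); print(f,lo,m.sum(),(s.x*1000).round(2),s.cost)
    m=h>.09;print(' top',m.sum(),q[m].mean(0).round(4),h.min(),h.max(),'b range',np.percentile(b[m],[1,99]).round(4) if m.sum() else '')
```

```text
w2.pkl 0.004 94 [ 0.08 -2.02] 1.3920317807472794e-06
w2.pkl 0.02 104 [ 0.07 -2.02] 1.7314176429935662e-06
w2.pkl 0.04 132 [ 0.08 -2.03] 2.1844995370910932e-06
w2.pkl 0.06 245 [ 0.14 -2.8 ] 5.725784677847904e-05
 top 7506 [ 0.5917 -0.2049  0.2457] -0.0013371388628075631 0.2756247261936431 b range [-0.0089  0.0129]
w3.pkl 0.004 464 [-0.16 -2.42] 1.0097498342551885e-05
w3.pkl 0.02 609 [-0.1  -2.42] 1.633359730890433e-05
w3.pkl 0.04 1029 [-0.03 -2.36] 0.00012891696463855818
w3.pkl 0.06 1810 [-0.02 -3.02] 0.0006406440430395603
 top 10078 [ 0.5813 -0.0927  0.234 ] -0.1211593699521401 0.13938312115287577 b range [-0.008   0.0177]
w4.pkl 0.004 459 [-0.13 -1.99] 1.0596615798031805e-05
w4.pkl 0.02 608 [-0.1  -1.99] 1.5239885885690113e-05
w4.pkl 0.04 1019 [-0.04 -1.94] 0.00012116644115493993
w4.pkl 0.06 1837 [-0.04 -2.62] 0.0006513835843015476
 top 9635 [ 0.5718 -0.0174  0.1641] -0.03828573633635586 0.13922078000483645 b range [-0.0077  0.0177]
```

The vial axis is upright but 2 mm behind the TCP, so I'll correct by about 1.5 mm and lower partway, watching the force.

```bash
python3 -m pendant '[[0.03,0,0,0,0,0,-1],[0.03,0,0.1,0,0,0,-1],[0.03,0,0.2,0,0,0,-1],[0.03,0,0.28,0,0,0,-1],[0.03,0,0.34,0,0,0,-1],[0.03,0,0.4,0,0,0,-1],[0.03,0,0.45,0,0,0,-1],[0.03,0,0.5,0,0,0,-1],[0.03,0,0.5,0,0,0,-1],[0.03,0,0.5,0,0,0,-1]]'
python3 -c "
from workcell import manip
s=manip.get_obs();print(s['position'].round(4),s['ft_force'].round(2),s['torque'].round(3))"
```

```text
clock: 9.85
position: [0.57, -0.0237, 0.0774]
ee_rot: [0.783, 0.622, 0.0, 0.0]
ft_force: [-0.5, -0.1, -0.1]
grip_width: 0.313
grasp_force: 29.7
[ 0.57   -0.0237  0.0774] [-0.52 -0.05 -0.06] [ 0.045 -0.066 -0.003]
```

```bash
python3 -m pendant '[[0,0,0.04,0,0,0,-1],[0,0,0.08,0,0,0,-1],[0,0,0.12,0,0,0,-1],[0,0,0.15,0,0,0,-1],[0,0,0.18,0,0,0,-1],[0,0,0.21,0,0,0,-1],[0,0,0.21,0,0,0,-1],[0,0,0.21,0,0,0,-1],[0,0,0.21,0,0,0,-1],[0,0,0.21,0,0,0,-1]]'
```

```text
clock: 11.1
position: [0.57, -0.0237, 0.0672]
ee_rot: [0.783, 0.622, 0.0, 0.0]
ft_force: [-1.3, -0.2, 6.0]
grip_width: 0.316
grasp_force: 30.3
```

Contact with the floor at the expected depth (6 N). I release and rise.

```bash
python3 -m pendant '[[0,0,0,0,0,0,-0.2],[0,0,0,0,0,0,0.1],[0,0,0,0,0,0,0.3],[0,0,0,0,0,0,0.3],[0,0,-0.4,0,0,0,0.3],[0,0,-1,0,0,0,0.3],[0,0,-1.8,0,0,0,0.3],[0,0,-2.6,0,0,0,0.3],[0,0,-3.4,0,0,0,0.3],[0,0,-3.4,0,0,0,0.3]]'
python3 look.py w5 shutter_grip vial_center vial bore
python3 - <<'E'
from h import *
import pickle
c,d,im,o=pickle.load(open('w5.pkl','rb'))
vv,uu=np.mgrid[0:420,0:560]
D=np.stack([(uu-c['cx'])/c['fx'],-(vv-c['cy'])/c['fy'],-np.ones_like(uu)],-1)*d[...,None]
P=D@R.from_quat(c['orientation']).as_matrix().T+c['xyz']
m=(d>0)&(np.hypot(P[...,0]-.57,P[...,1]+.026)<.013)&(P[...,2]>.09)&(P[...,2]<.13)
print('cap',m.sum(),P[m].mean(0).round(4),np.percentile(P[m][:,2],[50,98]))
m=(d>0)&(P[...,2]>.15)&(P[...,2]<.166)&(P[...,1]>.04)&(P[...,1]<.14)&(abs(P[...,0]-.59)<.06)
print('grip top',m.sum(),P[m].mean(0) if m.sum() else '',np.median(P[m][:,2]), cv2.minAreaRect((P[m][:,:2]*1000).astype(np.float32)) if m.sum()>5 else '')
E
```

```text
clock: 12.35
position: [0.5716, -0.0232, 0.2417]
ee_rot: [0.783, 0.622, 0.003, 0.002]
ft_force: [-0.1, 0.1, 0.2]
grip_width: 0.649
grasp_force: 0.0
shutter_grip [([276.6, 72.0], 0.7), ([275.6, 182.2], 0.37)] [0.5927 0.0789 0.139 ]
vial_center [([277.7, 76.0], 0.64), ([277.7, 188.6], 0.57)] [0.5951 0.0868 0.0475]
vial [([277.5, 179.3], 0.8), ([278.8, 79.1], 0.47)] [ 0.5687 -0.0247  0.    ]
12.6 [ 0.5694 -0.0237  0.2361] [[0.225, 0.974, -0.001], [0.974, -0.225, 0.0], [-0.0, -0.001, -1.0]]
cap 580 [ 0.5696 -0.0236  0.1081] [0.10948636 0.11083302]
grip top 878 [0.59336119 0.07685513 0.15874335] 0.1592000066845996 ((593.4232788085938, 77.24380493164062), (14.22188949584961, 24.438331604003906), 76.71037292480469)
```

View pics/w5.png

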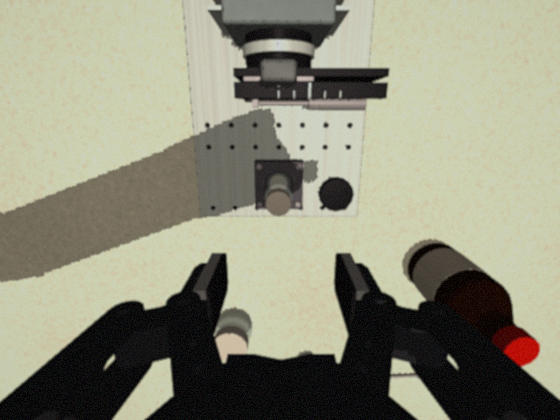

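Vial stands in the bore at (278,195), cap top at 0.1095 (expected 0.109), upright and released; grip at (278,70), top z 0.159, centre (0.5934,0.0772), matching bore +106 mm. I move over the grip and descend.

```bash
python3 -m pendant '[[0.5,0,0,0,0,0,0.3],[1,0,0,0,0,0,0.3],[1.5,0,0,0,0,0,0.3],[1.9,0,0,0,0,0,0.3],[2.07,0.01,0.1,0,0,0,0.3],[2.07,0.01,0.6,0,0,0,0.3],[2.07,0.01,1.1,0,0,0,0.3],[2.07,0.01,1.6,0,0,0,0.3],[2.07,0.01,2,0,0,0,0.3],[2.07,0.01,2,0,0,0,0.3]]' 50
```

```text
clock: 13.85
position: [0.5929, 0.0764, 0.1351]
ee_rot: [0.783, 0.622, -0.001, -0.001]
ft_force: [-0.1, -1.6, 0.4]
grip_width: 0.65
grasp_force: 0.0
```

```bash
python3 -m pendant '[[0,0,0,0,0,0,0.2],[0,0,0,0,0,0,0],[0,0,0,0,0,0,-0.2],[0,0,0,0,0,0,-0.35],[0,0,0,0,0,0,-0.6],[0,0,0,0,0,0,-1],[0,0,0,0,0,0,-1],[0,0,0,0,0,0,-1],[0,0,0,0,0,0,-1],[0,0,0,0,0,0,-1]]' 50
python3 look.py w6 shutter_grip; python3 -c "
from workcell import manip
s=manip.get_obs();print(s['position'].round(4),s['ft_force'].round(2))"
```

```text
clock: 15.1
position: [0.5938, 0.0771, 0.1372]
ee_rot: [0.783, 0.622, 0.0, 0.0]
ft_force: [-2.0, -1.0, 5.8]
grip_width: 0.27
grasp_force: 49.1
shutter_grip [([278.7, 275.6], 0.75)] [0.593  0.0783 0.139 ]
15.2 [0.5938 0.0771 0.1372] [[0.225, 0.974, 0.0], [0.974, -0.225, -0.0], [-0.0, 0.0, -1.0]]
[0.5938 0.0771 0.1372] [-2.94 -0.61  6.22]
```

```bash
python3 -m pendant '[[0,0.05,0,0,0,0,-1],[0,0.1,0,0,0,0,-1],[0,0.16,0,0,0,0,-1],[0,0.22,0,0,0,0,-1],[0,0.28,0,0,0,0,-1],[0,0.34,0,0,0,0,-1],[0,0.4,0,0,0,0,-1],[0,0.45,0,0,0,0,-1],[0,0.5,0,0,0,0,-1],[0,0.5,0,0,0,0,-1]]'
python3 look.py w7 shutter_grip vial
python3 - <<'E'
from h import *
import pickle
s=manip.get_obs();print(s['position'].round(4),s['ft_force'].round(2),(s['position'][:2]-[.5934,.0772])@[.974,-.225])
c,d,im,o=pickle.load(open('w7.pkl','rb'))
cv2.imwrite('pics/w7b.png',cv2.convertScaleAbs(im[:,:,::-1],alpha=1.8))
E
```

```text
clock: 16.45
position: [0.6179, 0.0715, 0.1372]
ee_rot: [0.783, 0.622, -0.0, -0.0]
ft_force: [-4.6, -0.6, 6.3]
grip_width: 0.271
grasp_force: 49.5
shutter_grip [([279.8, 277.0], 0.77), ([255.1, 321.3], 0.16)] [0.6174 0.0718 0.139 ]
vial [([253.2, 304.9], 0.71)] [ 0.5643 -0.0326  0.    ]
16.6 [0.6178 0.0715 0.1371] [[0.225, 0.974, -0.001], [0.974, -0.225, -0.0], [-0.0, -0.001, -1.0]]
[0.6178 0.0715 0.1371] [-5.45 -1.02  7.46] 0.025009129421462637
```

View pics/w7b.png

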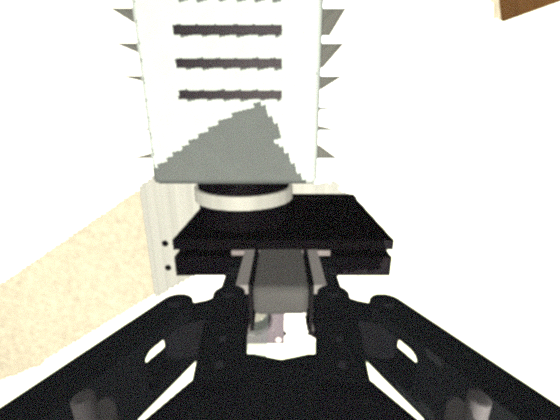

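Grip is held between the pads at (280,277), 25.0 mm from its shut place, with 5.4 N spring load as expected. I'll do a final check of the whole scene.

Run:
```python
from h import *
im,d=manip.camera("scene"); c=cal("scene")
cv2.imwrite('pics/s9.png',cv2.resize(cv2.convertScaleAbs(im[100:340,100:460,::-1],alpha=1.6),(800,533)))
for t in ("vial","short_vial","squat_jar","amber_bottle","beaker","mortar","lens_cap"):
    r=manip.tip_of(t,"scene"); print(t,[(np.round(x['pixel'],1).tolist(),round(x['p'],2)) for x in r[:2]])
s=manip.get_obs();print(s['clock'],s['ft_force'],s['grasp_force'],(s['position'][:2]-[.5934,.0772])@[.974,-.225])
```

```text
vial [([315.4, 200.3], 0.88), ([324.9, 225.9], 0.25)]
short_vial [([214.3, 264.0], 0.66), ([145.2, 252.7], 0.64)]
squat_jar [([225.5, 216.7], 0.76)]
amber_bottle [([313.9, 297.0], 0.9)]
beaker [([143.9, 253.2], 0.6)]
mortar [([135.0, 325.7], 0.9), ([370.2, 158.3], 0.45)]
lens_cap [([323.0, 225.0], 0.81)]
17.0 [-5.63451876 -0.7444163   6.43774122] 49.460134506225586 0.02502534824726545
```

View pics/s9.png

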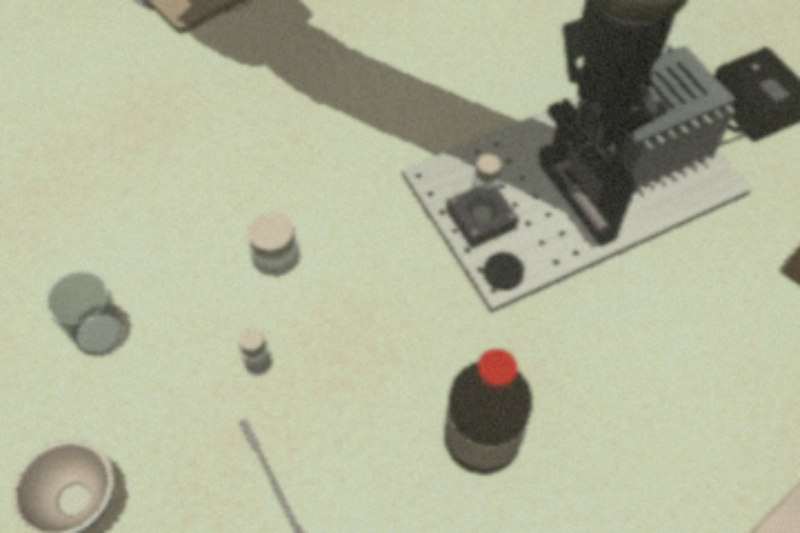

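The vial stands upright in the holder (crop 487,185), the gripper holds the shutter grip, and everything else is where it was.

```bash
python3 -c "
from workcell import manip
print(manip.hand_in())"
```

```text
the job is handed in; nothing more can be done
None
```

The tall vial is seated upright in the bore and released, the shutter is held steady at 25 mm (half travel), the other things on the bench look undisturbed, and the job was handed in at about 17 s; no verdict came back.

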